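# Take the cover off the battery box

## Task

Take the cover off the yellow battery box: open its slotted quarter-turn lock with the red flat driver, tip the cover out from under the far lip by its handle without forcing it, and set it down gently, handle up, in the middle of the black rubber mat. Stand the driver back in its rack, and leave the oil jug, the grease jar and the spanner alone.

Things in the scene. Friction and masses are not known exactly. Their poses are not given: they have to be found in the camera images.
- battery_box: Yellow steel battery box fixed to the bench, 220 (its x) x 160 (its y) x 105 mm high. Origin: centre of its underside, z up. Its -x end is the near end (lock side, gauge and two posts on it). The cover lies on an inward flange, 3 mm thick, top at z = 105 mm, inner edges at x = +-88, y = +-60 mm. 6 mm high rims stand round the cover at the near end (x -110 to -98 mm) and both sides (|y| 70 to 80).
- lip (a point): On the battery box (axes as the box): middle of the free edge of the far lip, on its underside, at x = 83 mm, 8 mm above the flange; the lip is 4 mm thick, reaches back to a stop at x = 100 mm and covers the cover's far edge by 12 mm. So the cover cannot rise straight: its near end must come up first (0.3 rad of tip at most while tucked in), then it is drawn out towards the near end and up.
- cover: Grey lift-off cover, a plate 190 (its x) x 134 (its y) x 4 mm, 0.4 to 0.7 kg, centre of mass within 15 mm of its middle. Origin: centre of its underside; axes as the box's while fitted, with 3 mm of play to the near end and each side, 5 mm to the far end. The lock is at x = -70 mm. The lock's steel tongue hangs 11 mm below the underside, so on the flat the cover lies tilted by about 0.07 rad.
- handle_grip (a point): Middle of the cover's black bow handle: a round bar 10 mm thick, 90 mm long, along the cover's y, over the middle of the plate, its axis 40 mm above the plate's top (44 mm above the cover's origin). Free below and on both sides. Axes as the cover's.
- lock_face (a point): Centre of the lock's round brass face (27 mm wide), 11 mm above the cover's underside. Axes are the COVER's; the lock's turn is not measured. The slot through this point is 19 mm long, 5.5 mm wide, 5 mm deep, closed at its ends. It starts anywhere from 0 to 0.75 rad anticlockwise, seen from above, from the cover's x axis: look, or feel with the blade, which drops 5 mm when it enters.
- lock_pivot (a point): On the lock's upright axis, at the cover's underside. Axes are the cover's. Behaviour of the lock: friction of about 0.15 N m holds it; it opens anticlockwise (seen from above) to a hard stop where the slot lies along the cover's y (1.57 rad from its x). Its tongue grips 12 mm under the near flange (3 mm below it) when fully shut, 6 mm at 0.75 rad, and is free beyond about 1.2 rad.
- driver: Red stubby flat driver, 107 mm long, 0.11 kg, standing blade down in the rack. Origin: middle of the blade's tip; z runs up the driver. Blade 15 mm wide along its x, 3.5 mm thick along its y, 26 mm long, then a shaft 10 mm thick. A black collar, 36 mm wide, from z = 40 to 46 mm, rests on the rack. Handle 30 mm square, flats facing its x and y, z = 46 to 105 mm.
- rack: Wooden rack block 80 (its x) x 70 (its y) x 50 mm high, fixed to the bench, with one round upright hole 25 mm wide right through its middle, where the driver stands with its collar on the block's top (the driver's origin then is 10 mm above the bench). Origin: centre of the underside.
- mat: Black rubber mat, 290 (its x) x 240 (its y) x 4 mm, fixed flat on the bench. Origin: centre of its underside, so its top is 4 mm above.
- oil_jug: Bystander: metal oil jug, 100 mm wide, 180 mm tall, handle on its +y side. Origin: centre of the underside.
- grease_jar: Bystander: small yellow jar with a black cap, 52 mm wide, 55 mm tall. Origin: centre of the underside.
- spanner: Bystander: steel spanner 130 mm long lying flat along its x. Origin: centre of the underside.
There are look-alikes about, which are no part of the job. There is more than one size of the rack; the one meant has the size given above.

How it is judged:
By the outcome, as a careful person would: the job done as asked, in the order asked, and still so for the second after the job is handed in, with the robot touching nothing.
It also fails if it takes over 64 s, if anything falls off the work surface, if the arm or the gripper's body presses on something with over 40 N, if the wrist force passes 120 N, or if a joint passes its speed limit or range.

## Robot

A 7-joint arm with a two-finger parallel gripper is mounted at the origin on the work surface. World frame = base frame: x ahead of the robot, y to its left, z up, the work surface at z = 0. Lengths are in m, angles in rad, forces in N, time in s.
With the tool pointing down it reaches from about 0.425 to 0.825 m from the base axis. Payload 3.6 kg.
Tool frame: the origin (TCP) lies midway between the tips of the shut fingers; the grasp point (between the pads) lies 19 mm behind it; z points along the fingers, y is the line along which they close (so a half turn about z gives the same grasp; the last joint's range is limited). The gripper opens to 85 mm and grips with 20 to 120 N. Pads are 22 mm wide; open, the fingers measure 114 mm over their backs; the gripper's body (76 mm by 85 mm) begins 54 mm behind the grasp point. The pads swing forward as they close: fully open they stand 13 mm farther back than shut.
Start: joints at [1.185, 0.615, -0.013, 1.423, 0.008, 1.103, -0.04], TCP at [0.229, -0.608, 0.231] pointing down, gripper open.
Joint ranges: [-3.12, 3.12], [-0.3, 2.06], [-1.34, 1.32], [0.26, 2.42], [-1.36, 4.5], [0.01, 1.98], [-2.84, 2.84]. Speed limits (rad/s): [2.79, 2.79, 3.14, 3.14, 3.14, 3.14, 3.14].

## Interface

Orientations are given as a rotation vector (axis times angle).
In Python, from workcell import manip, fingers, solve_ik, optics, models gives the robot as it stands. Calls block until the motion is done:
- manip.move_to(position, orientation): joint-space move of the TCP to a pose.
- manip.line_to(position, attitude=None, feed=0.15): straight line of the TCP; attitude=None keeps the orientation; feed is the mean speed in m/s.
- manip.movej(angles): joint-space move.
- fingers.grip(opening, grip_force=None): finger opening in m; grip_force is the grip in N (None keeps the last); returns when the fingers have stopped.
- manip.pause(seconds).
- solve_ik(position, orientation): joint angles nearest the present ones, or None.
- optics.get_image(name): name is "side" or "top"; returns the picture (480x640x3 uint8, red, green, blue); there is no depth.
- optics.camera_info(name): a dict with "vfov" (degrees; the focal length in pixels is half the picture's height over the tangent of half this angle, whatever the lens; pixels are square), "cx", "cy" (the principal point, pixels), "view" (4x4, takes a point from world to camera coordinates). Camera axes: x right, y down, z forward; pixel columns grow to the right and rows downward; lengths in m; the calibration is good to about 2 mm. A picture is of the moment at which its call begins. camera_info takes no time and is no camera call.
A pose or a line that the arm cannot do raises manip.MotionError and nothing moves.
- manip.hand_in(): hands the job in; it is judged then, once.
Trained networks look in the newest picture that a camera, given by its name, has taken for a name from the list of things; names that differ only in an ending like _2 or _b are one class to them, and where a whole thing is asked for, a point or a joint stands for the part that bears it (a point fixed in the world has none). Each returns a list of dicts, best first, with "score" (0 to 1); they miss things now and then, are a little off and sometimes report something else, mostly with a low value. They report only what shows in the picture. A call takes as long as a camera call. They do not tell look-alikes from the thing itself.
- models.recognise(camera, thing): "box" ([left, top, width, height] in pixels, round what is visible of it).
- models.pinpoint(camera, thing): "centre" ([row, column] in pixels: a listed point, or the origin of a listed thing).
Readings, each from a call of its own:
- manip.get_time_s(): time.
- manip.get_qpos(): joint angles.
- manip.get_qd(): joint speeds.
- manip.get_joint_efforts(): joint torques, N m.
- manip.get_position(): TCP position.
- manip.get_tool_rot(): TCP orientation.
- manip.get_wrist_force(): force on the tool from outside, world axes, zero at the start.
- manip.get_torque(): the same for the moment, N m.
- manip.get_grip_width(): finger opening in m.
- manip.get_grasp_force(): force on a finger pad.
Only numpy, scipy, OpenCV 4.12 (cv2) and the standard library are available. Lean on these libraries where they do the work, as an engineer would, in place of code of your own. Each camera call takes 0.05 s, during which the arm holds its last target. There are 200 camera calls.

## Working session

There is one attempt and no reset: what is moved stays moved. The work goes in short steps, each a Python script; the robot and the scene stay as the last script left them, time stands still between calls to the robot, and variables do not carry over. Pictures are saved under pics/ and viewed, at most 10 in all, crops included, and the job is handed in when it is done.

```bash
ls; mkdir -p pics
cat > h.py <<'E'
import numpy as np, cv2
from workcell import manip, fingers, solve_ik, optics, models
from scipy.spatial.transform import Rotation as R
def cam(n):
    c=optics.camera_info(n); f=240/np.tan(np.radians(c["vfov"])/2)
    return f,c["cx"],c["cy"],np.array(c["view"])
def ray(n,u,v):
    f,cx,cy,V=cam(n); d=V[:3,:3].T@np.array([(u-cx)/f,(v-cy)/f,1]); o=-V[:3,:3].T@V[:3,3]
    return o,d
def at_z(n,u,v,z):
    o,d=ray(n,u,v); return o+d*(z-o[2])/d[2]
def proj(n,p):
    f,cx,cy,V=cam(n); q=V[:3,:3]@np.asarray(p)+V[:3,3]; return np.array([cx+f*q[0]/q[2],cy+f*q[1]/q[2]])
def down(yaw): # tool z down, tool y at angle yaw+90.. : tool x along yaw
    return (R.from_euler('z',yaw)*R.from_euler('x',np.pi)).as_rotvec()
def save(n,f):
    im=optics.get_image(n); cv2.imwrite(f,im[:,:,::-1]); return im
E
python3 - <<'E'
from h import *
for n in("side","top"):
    save(n,f"pics/{n}0.png"); c=optics.camera_info(n); print(n,c["vfov"],c["cx"],c["cy"]); f,cx,cy,V=cam(n); print((-V[:3,:3].T@V[:3,3]).round(3),V[:3,:3].round(2).tolist(),[k for k in c])
    for t in "battery_box lip cover handle_grip lock_face lock_pivot driver rack mat oil_jug grease_jar spanner".split():
        r=models.pinpoint(n,t); print(t,[(np.round(x["centre"]).tolist(),round(x["score"],2)) for x in r][:4])
print(manip.get_tool_rot(),manip.get_time_s())
E
```

```text
pics
side 45.56202134199182 321.8179120816321 230.64524388928962
[-0.005  0.623  0.863] [[-0.75, -0.66, -0.02], [-0.44, 0.52, -0.73], [0.5, -0.54, -0.68]] ['vfov', 'cx', 'cy', 'view']
battery_box [([333.0, 244.0], 0.6)]
lip [([273.0, 200.0], 0.62)]
cover [([296.0, 235.0], 0.87)]
handle_grip [([282.0, 231.0], 0.64)]
lock_face [([307.0, 272.0], 0.82), ([314.0, 268.0], 0.25)]
lock_pivot [([316.0, 268.0], 0.61)]
driver [([262.0, 360.0], 0.78)]
rack [([266.0, 359.0], 0.79), ([295.0, 421.0], 0.6)]
mat [([200.0, 399.0], 0.89)]
oil_jug [([421.0, 290.0], 0.93)]
grease_jar [([247.0, 320.0], 0.78), ([220.0, 272.0], 0.23)]
spanner [([217.0, 269.0], 0.56)]
top 46.93293464738019 313.54608382382816 238.4280063616066
[0.429 0.043 1.129] [[0.02, -1.0, 0.0], [-0.99, -0.02, -0.13], [0.13, -0.0, -0.99]] ['vfov', 'cx', 'cy', 'view']
battery_box [([160.0, 337.0], 0.59)]
lip [([206.0, 195.0], 0.88)]
cover [([246.0, 201.0], 0.82)]
handle_grip [([245.0, 197.0], 0.81)]
lock_face [([283.0, 204.0], 0.76)]
lock_pivot [([286.0, 205.0], 0.65)]
driver [([286.0, 342.0], 0.62)]
rack [([285.0, 344.0], 0.9), ([319.0, 294.0], 0.69), ([352.0, 352.0], 0.57)]
mat [([256.0, 452.0], 0.73), ([286.0, 205.0], 0.6)]
oil_jug [([350.0, 171.0], 0.96)]
grease_jar [([233.0, 339.0], 0.75), ([285.0, 344.0], 0.18)]
spanner [([247.0, 197.0], 0.66), ([159.0, 341.0], 0.63)]
[-3.09084047e+00 -5.62326615e-01 -7.20415088e-06] 1.3
```

View pics/top0.png

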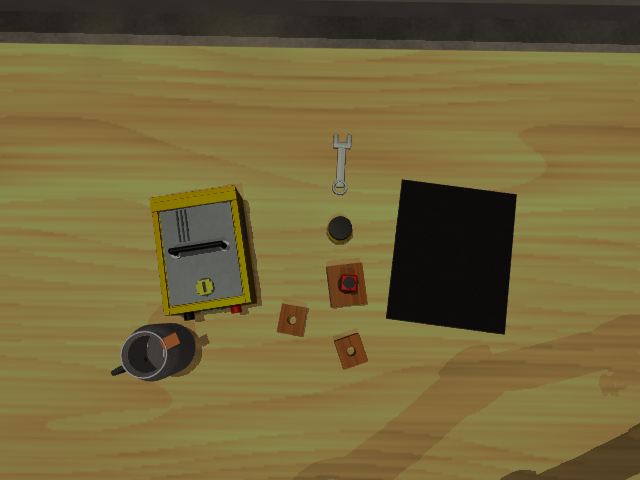

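View pics/side0.png

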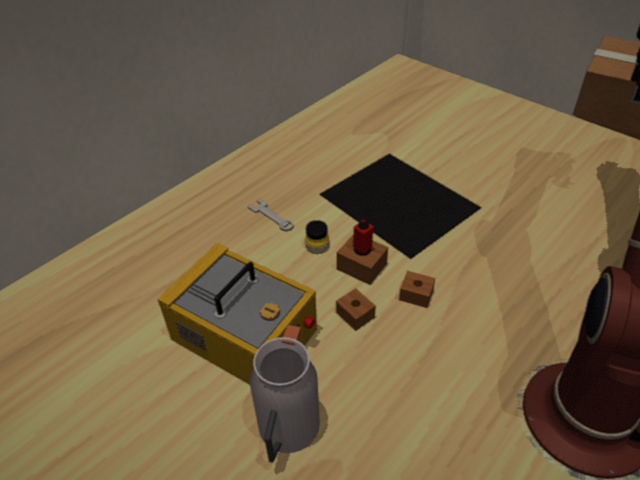

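Run:
```python
import cv2,numpy as np
a=cv2.imread('pics/top0.png'); b=cv2.imread('pics/side0.png')
A=cv2.resize(a[180:324,145:385],None,fx=3.33,fy=3.33,interpolation=cv2.INTER_CUBIC)[:,:800]
cv2.imwrite('pics/cropA.png',A)
B=cv2.resize(a[270:300,190:220],(300,300),interpolation=cv2.INTER_CUBIC)
C=cv2.resize(b[230:320,250:400],(500,300),interpolation=cv2.INTER_CUBIC)
D=cv2.resize(b[295:325,250:290],(400,300),interpolation=cv2.INTER_CUBIC)
E=cv2.resize(a[260:308,322:372],(400,300),interpolation=cv2.INTER_CUBIC)
cv2.imwrite('pics/cropB.png',np.vstack([np.hstack([B,C]),np.hstack([D,E])]))
```

```text
(no output)
```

View pics/cropA.png

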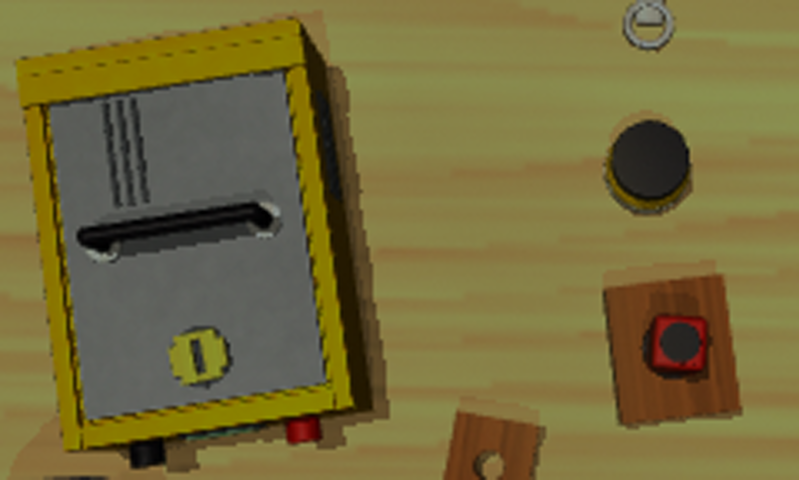

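View pics/cropB.png

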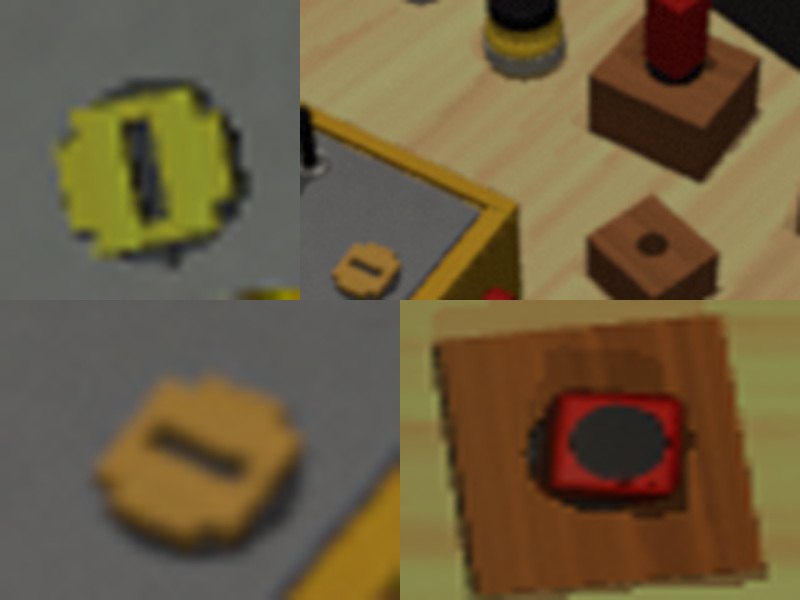

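```bash
cat > loc.py <<'E'
from h import *
from scipy.optimize import least_squares
a=cv2.imread('pics/top0.png'); b=cv2.imread('pics/side0.png')
def comp(im,box,lo,hi):
    x0,y0,x1,y1=box; k=6
    c=cv2.resize(im[y0:y1,x0:x1],None,fx=k,fy=k,interpolation=cv2.INTER_CUBIC)
    m=cv2.inRange(cv2.cvtColor(c,cv2.COLOR_BGR2HSV),lo,hi)
    n,l,s,ce=cv2.connectedComponentsWithStats(m); i=1+s[1:,4].argmax()
    cs=max(cv2.findContours((l==i).astype(np.uint8),0,2)[0],key=cv2.contourArea)[:,0,:]
    f=lambda p:(np.asarray(p,float)+.5)/k-.5+[x0,y0]
    return f,cs
def tri(u,v):
    o,d=ray('top',*u);p,e=ray('side',*v)
    A=np.stack([d,-e],1);t=np.linalg.lstsq(A,p-o,rcond=None)[0]
    q,r=o+d*t[0],p+e*t[1]; return (q+r)/2,(q-r)
def ell(im,box,lo,hi):
    f,cs=comp(im,box,lo,hi); return f(cv2.fitEllipse(cv2.convexHull(cs.astype(np.int32)))[0])
E
python3 - <<'E'
from loc import *
u=ell(a,(193,274,218,300),(22,130,100),(40,255,255)); v=ell(b,(255,298,288,324),(10,110,90),(25,255,255))
print('lock',u,v,*[x.round(4) for x in tri(u,v)])
# box corners at rim z .111 / .117
c=dict(nl=at_z('top',164.8,315.1,.111),nr=at_z('top',250.1,303.1,.111),fr=at_z('top',234.8,186,.117),fl=at_z('top',150.1,198,.117))
print({k:x[:2].round(4) for k,x in c.items()})
L=dict(nl=(-.11,.08),nr=(-.11,-.08),fr=(.11,-.08),fl=(.11,.08))
def res(p,L,c):
    M=R.from_euler('z',p[2]).as_matrix()[:2,:2]
    return np.concatenate([M@np.array(L[k])+p[:2]-c[k][:2] for k in L])
s=least_squares(res,[.6,.2,.1],args=(L,c)); print('box',s.x.round(4),(s.fun*1e3).round(1))
# slot
for n,im,bx in(('top',a,(198,278,212,296)),('side',b,(262,302,279,320))):
    g=cv2.resize(im[bx[1]:bx[3],bx[0]:bx[2]],None,fx=6,fy=6,interpolation=cv2.INTER_CUBIC)
    hsv=cv2.cvtColor(g,cv2.COLOR_BGR2HSV); m=(hsv[:,:,2]<105).astype(np.uint8)
    n_,l,st,ce=cv2.connectedComponentsWithStats(m)
    i=min(range(1,n_),key=lambda i:np.hypot(*(ce[i]-[g.shape[1]/2,g.shape[0]/2]))); cs=np.argwhere(l==i)[:,::-1]
    pts=(cs+.5)/6-.5+np.array(bx[:2]); w=np.array([at_z(n,*p,.12)[:2] for p in pts[::3]])
    _,_,vt=np.linalg.svd(w-w.mean(0)); print(n,'slot yaw',np.arctan(vt[0][1]/vt[0][0]),len(pts),w.mean(0),np.ptp((w-w.mean(0))@vt[0]),np.ptp((w-w.mean(0))@vt[1]))
# rack top, mat
for nm,bx,lo,hi,z,ap in(('rack',(320,255,375,312),(0,90,50),(14,255,160),.05,0),('mat',(380,170,525,345),(0,0,0),(180,255,40),.004,0)):
    f,cs=comp(a,bx,lo,hi); h=cv2.convexHull(cs.astype(np.int32)); q=f(cv2.boxPoints(cv2.minAreaRect(h)))
    ww=np.array([at_z('top',*p,z)[:2] for p in q]); e=ww[1]-ww[0];e2=ww[2]-ww[1]
    print(nm,q.round(1).tolist(),ww.mean(0).round(4),np.hypot(*e),np.hypot(*e2),np.arctan2(e[1],e[0]),np.arctan2(e2[1],e2[0]))
# driver top dark disc
u=ell(a,(342,276,356,290),(0,0,0),(180,120,70)); print('drv top',u,at_z('top',*u,.115))
E
```

```text
lock [203.92854055 286.60211945] [269.489048 310.248806] [0.4727 0.2398 0.1189] [0.0011 0.0009 0.0002]
{'nl': array([0.4207, 0.3109]), 'nr': array([0.4448, 0.1563]), 'fr': array([0.6617, 0.1909]), 'fl': array([0.6363, 0.3478])}
box [0.5409 0.2515 0.1618] [-1.3  1.8  0.4 -1.5  0.6 -0.7  0.3  0.3]
top slot yaw 0.22858257062536688 1295 [0.47315218 0.24015728] 0.01997299601622104 0.0062556928282581775
side slot yaw 0.2042154752281213 877 [0.47219045 0.2395548 ] 0.018112435774468954 0.005252377622011046
rack [[326.2, 266.1], [362.0, 261.7], [367.0, 302.7], [331.2, 307.1]] [ 0.4851 -0.0236] 0.0706782901698267 0.080113341986329 -1.4328897738579647 -3.0160722286102537
mat [[385.1, 320.1], [401.5, 179.2], [520.3, 193.0], [503.9, 333.9]] [ 0.5501 -0.2433] 0.29312637503986816 0.24803772130260207 -0.11833302130371603 -1.6730536370351774
drv top [348.81978289 282.27834256] [ 0.48543304 -0.02369282  0.115     ]
```

Run:
```python
from loc import *
f,cs=comp(a,(335,270,365,296),(0,120,60),(180,255,255))
# red of handle: restrict saturation/hue
x0,y0,x1,y1=335,270,365,296
g=cv2.resize(a[y0:y1,x0:x1],None,fx=6,fy=6,interpolation=cv2.INTER_CUBIC).astype(int)
m=((g[:,:,2]>90)&(g[:,:,1]<45)).astype(np.uint8)
h=cv2.convexHull(np.argwhere(m)[:,::-1].astype(np.int32)); r=cv2.minAreaRect(h)
q=(cv2.boxPoints(r)+.5)/6-.5+[x0,y0]; w=np.array([at_z('top',*p,.112)[:2] for p in q])
print(q.round(1).tolist(),w.mean(0),[(np.hypot(*(w[i+1]-w[i])),np.arctan2(*(w[i+1]-w[i])[::-1])) for i in(0,1)])
for nm in('oil_jug','grease_jar'):
    pass
print('jug',at_z('top',171,350,0),at_z('side',290,421,0),'jar',at_z('top',339,233,.0),at_z('side',320,247,0))
for nm,p in(('rack',[.485,-.0237,.2]),('lock',[.4729,.2399,.2]),('mat',[.55,-.243,.2])):
    print(nm,[(round(y,2),None if (s:=solve_ik(p,down(y))) is None else (round(s[6],2),round(s[4],2))) for y in np.arange(-3,3.2,.4)])
```

```text
[[340.6, 289.5], [341.7, 273.3], [356.8, 274.4], [355.7, 290.5]] [ 0.48626384 -0.02366755] [(np.float64(0.029666035815160766), np.float64(-0.06080284834365734)), (np.float64(0.027872751448531425), np.float64(-1.624702497928534))]
jug [0.3507516  0.32415987 0.        ] [0.35803874 0.3183579  0.        ] jar [ 0.59305117 -0.01028798  0.        ] [ 5.89694697e-01 -1.44803173e-02  1.11022302e-16]
rack [(np.float64(-3.0), (np.float64(1.22), np.float64(0.48))), (np.float64(-2.6), (np.float64(1.4), np.float64(0.68))), (np.float64(-2.2), (np.float64(1.8), np.float64(0.68))), (np.float64(-1.8), (np.float64(2.2), np.float64(0.68))), (np.float64(-1.4), (np.float64(-2.81), np.float64(-0.15))), (np.float64(-1.0), (np.float64(-2.48), np.float64(-0.09))), (np.float64(-0.6), (np.float64(-2.15), np.float64(-0.01))), (np.float64(-0.2), (np.float64(-1.8), np.float64(0.03))), (np.float64(0.2), (np.float64(-1.45), np.float64(0.08))), (np.float64(0.6), (np.float64(-1.1), np.float64(0.12))), (np.float64(1.0), (np.float64(-0.75), np.float64(0.17))), (np.float64(1.4), (np.float64(-0.4), np.float64(0.22))), (
[... 1392 characters left out ...]
35))), (np.float64(-1.4), (np.float64(-2.34), np.float64(-0.28))), (np.float64(-1.0), (np.float64(-2.0), np.float64(-0.2))), (np.float64(-0.6), (np.float64(-1.67), np.float64(-0.13))), (np.float64(-0.2), (np.float64(-1.34), np.float64(-0.05))), (np.float64(0.2), (np.float64(-1.0), np.float64(0.01))), (np.float64(0.6), (np.float64(-0.66), np.float64(0.07))), (np.float64(1.0), (np.float64(-0.31), np.float64(0.13))), (np.float64(1.4), (np.float64(0.03), np.float64(0.2))), (np.float64(1.8), (np.float64(0.37), np.float64(0.26))), (np.float64(2.2), (np.float64(0.71), np.float64(0.33))), (np.float64(2.6), (np.float64(1.05), np.float64(0.4))), (np.float64(3.0), (np.float64(1.39), np.float64(0.47)))]
```

Run:
```python
from h import *
Y=1.513; p=np.array([.4856,-.0237,.0])
fingers.grip(.06,80)
manip.move_to(p+[0,0,.15],down(Y)); manip.line_to(p+[0,0,.069],feed=.12)
print(manip.get_position(),manip.get_wrist_force())
fingers.grip(0.0,80); print(manip.get_grip_width(),manip.get_grasp_force(),manip.get_wrist_force())
manip.line_to(p+[0,0,.20],feed=.15)
print(manip.get_time_s(),manip.get_wrist_force(),manip.get_position(), manip.get_torque())
a=save('side','pics/s1.png')
u,v=proj('side',[.4856,-.0237,.15]); u,v=int(u),int(v); print(u,v)
cv2.imwrite('pics/s1c.png',cv2.resize(a[v-60:v+60,u-70:u+70,::-1],None,fx=5,fy=5,interpolation=cv2.INTER_CUBIC))
```

```text
[ 0.48607338 -0.02372211  0.06939028] [ 0.37537569  0.7615054  -0.25843859]
0.028960279175496227 79.11256670951843 [-0.9465962  -0.4973742   5.40870766]
6.1917 [-0.21270535 -0.0014466  -0.93022859] [ 0.48471146 -0.02383083  0.19904364] [0.01431681 0.0605257  0.04852104]
362 213
```

View pics/s1c.png

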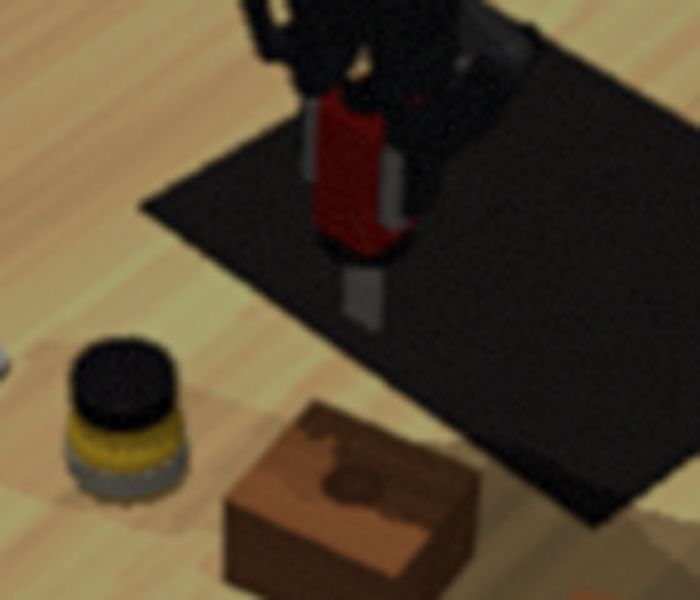

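```bash
cat >> h.py <<'E'
def crop(n,p,f,hw=40,hh=30,k=10):
    im=optics.get_image(n); u,v=[int(round(t)) for t in proj(n,p)]
    cv2.imwrite(f,cv2.resize(im[v-hh:v+hh,u-hw:u+hw,::-1],None,fx=k,fy=k,interpolation=cv2.INTER_CUBIC)); print(n,'crop origin',u-hw,v-hh); return im
E
python3 - <<'E'
from h import *
L=np.array([.4727,.2399,0])
manip.move_to(L+[0,0,.225],down(1.787)); manip.line_to(L+[0,0,.187],feed=.1)
manip.pause(.2)
P=manip.get_position();print(P,R.from_rotvec(manip.get_tool_rot()).as_matrix().round(3).tolist(),manip.get_wrist_force(),manip.get_time_s())
a=crop('side',[*L[:2],.13],'pics/l_s.png',25,30,10)
b=crop('top',[*L[:2],.12],'pics/l_t.png',25,30,10)
A=cv2.imread('pics/l_s.png');B=cv2.imread('pics/l_t.png');C=cv2.hconcat([A,B]); cv2.imwrite('pics/l.png',cv2.resize(C,(800,480)))
print('tip pred',proj('side',[P[0],P[1],P[2]-.059]),proj('side',L+[0,0,.116]))
E
```

```text
[0.47316852 0.2400847  0.18772279] [[-0.214, 0.977, 0.001], [0.977, 0.214, 0.001], [0.0, 0.002, -1.0]] [ 0.21817887 -0.15600342 -1.18988504] 8.0083
side crop origin 243 276
top crop origin 179 257
tip pred [268.24472268 306.37166384] [269.16092899 311.32995184]
```

View pics/l.png

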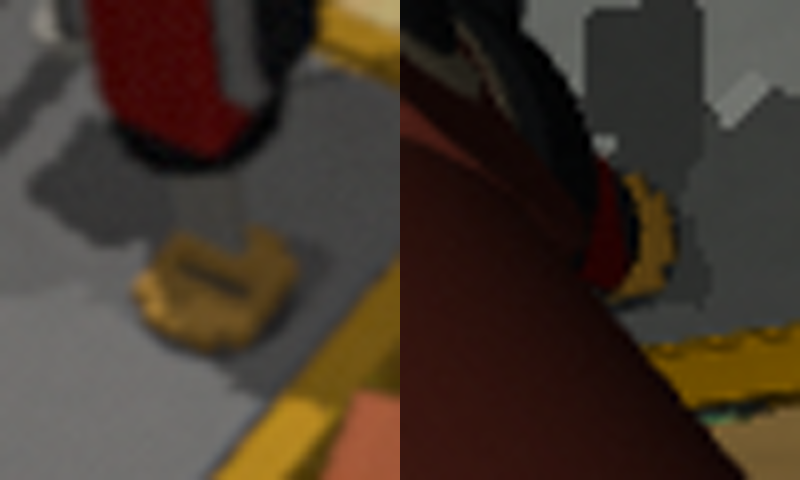

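```bash
cat >> h.py <<'E'
def descend(xy,z0,z1,step=.001,lim=6,feed=.03):
    z=z0; w=manip.get_wrist_force()
    while z>z1:
        z-=step; manip.line_to([*xy,z],feed=feed); w=manip.get_wrist_force()
        if w[2]>lim: break
    p=manip.get_position(); print('cmd z',round(z,4),'pos',p.round(4),'w',w.round(1),'t',manip.get_time_s()); return z
E
python3 - <<'E'
from h import *
L=[.4727,.2399]
manip.line_to([*L,.179],feed=.05)
descend(L,.179,.165)
E
```

```text
cmd z 0.169 pos [0.4728 0.2401 0.1707] w [-2.9 -1.3 11.2] t 10.9167
```

Run:
```python
from h import *
L=[.4727,.2399]
manip.line_to([*L,.1702],feed=.03)
print(manip.get_position().round(4),manip.get_wrist_force().round(1),manip.get_torque().round(3))
for y in (1.9,2.05,2.2,2.4):
    manip.line_to([*L,.1702],down(y),feed=.1); print(y,manip.get_time_s(),manip.get_position().round(4),manip.get_wrist_force().round(1),manip.get_torque().round(3))
    
crop('side',[*L,.13],'pics/l_s2.png',35,30,10)
```

```text
[0.473  0.2401 0.1708] [-1.4 -1.2  5.7] [-0.195  0.248  0.05 ]
1.9 11.4333 [0.4732 0.2404 0.1708] [-0.7 -0.6  6.5] [-0.077  0.171  0.009]
2.05 11.7333 [0.4733 0.2405 0.1708] [-0.2 -0.7  5.7] [-0.051  0.204 -0.095]
2.2 12.0333 [0.4734 0.2405 0.1708] [-1.1  0.2  4.9] [-0.046  0.134 -0.077]
2.4 12.3833 [0.4735 0.2405 0.1708] [ 0.9 -0.4  5.1] [-0.09   0.028 -0.153]
side crop origin 233 276
```

View pics/l_s2.png

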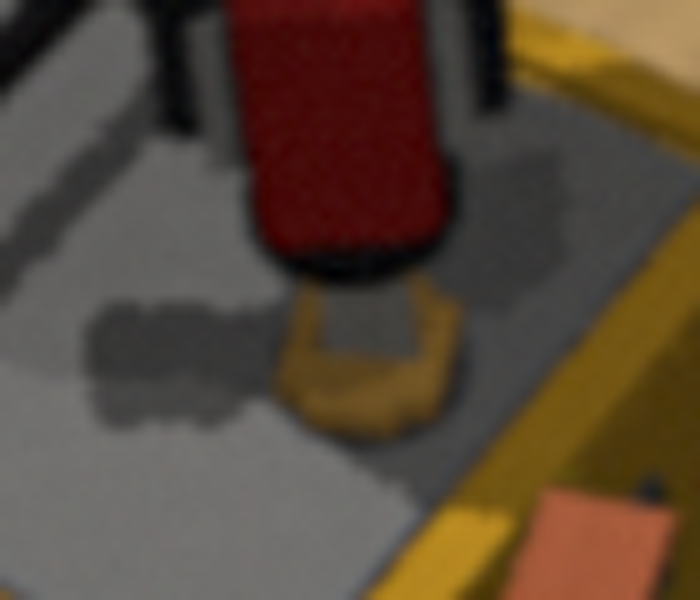

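Run:
```python
from h import *
L=[.4727,.2399]
def st(y):
    manip.line_to([*L,.1702],down(y),feed=.1); t=manip.get_torque(); print(round(y,2),round(manip.get_time_s(),2),manip.get_wrist_force().round(1),t.round(3)); return t
for y in (2.7,3.0,3.2): st(y)
while y<3.5:
    y+=.05
    if st(y)[2]<-.6: break
M=R.from_rotvec(manip.get_tool_rot()).as_matrix(); print('actual yaw',np.arctan2(M[1,0],M[0,0]))
```

```text
2.7 12.88 [-0.1 -0.5  4.9] [-0.105 -0.068 -0.144]
3.0 13.33 [ 0.  -0.4  5.5] [-0.063 -0.054 -0.095]
3.2 13.68 [ 0.4 -0.5  5.2] [-0.069 -0.148 -0.131]
3.25 13.93 [1.9 0.6 5.4] [-0.112 -0.143 -0.177]
3.3 14.18 [0.4 0.  5. ] [-0.016 -0.177 -0.132]
3.35 14.43 [ 1.4 -0.7  5.5] [-0.012 -0.291 -0.187]
3.4 14.68 [ 0.8 -0.7  5.6] [-0.026 -0.288 -0.139]
3.45 14.93 [ 1.4 -0.6  5.2] [ 0.002 -0.392 -0.182]
3.5 15.18 [1.1 0.5 6. ] [-0.001 -0.376 -0.125]
3.55 15.43 [ 1.  -1.   4.7] [-0.028 -0.429 -0.117]
actual yaw -2.7344683219139347
```

Run:
```python
from h import *
L=[.4727,.2399]
y=3.55
while y<3.8:
    y+=.05; manip.line_to([*L,.1702],down(y),feed=.1); t=manip.get_torque(); print(round(y,2),manip.get_wrist_force().round(1),t.round(3))
    if t[2]<-.5: break
print(manip.get_position().round(4),manip.get_grip_width())
crop('side',[*L,.13],'pics/l_s3.png',35,30,10)
```

```text
3.6 [ 0.6 -0.2  5.6] [ 0.107 -0.427 -0.162]
3.65 [1.5 0.4 4.4] [ 0.06  -0.435 -0.262]
3.7 [ 1.3 -0.7  6.6] [-0.018 -0.307 -0.328]
3.75 [ 1.6 -1.6  6.8] [-0.199 -0.232 -0.433]
3.8 [ 0.1 -0.3  6.4] [-0.235 -0.283 -0.474]
3.85 [ 0.6 -1.4  6.2] [-0.158 -0.253 -0.631]
[0.4736 0.24   0.1708] 0.02903772076179967
side crop origin 233 276
```

View pics/l_s3.png

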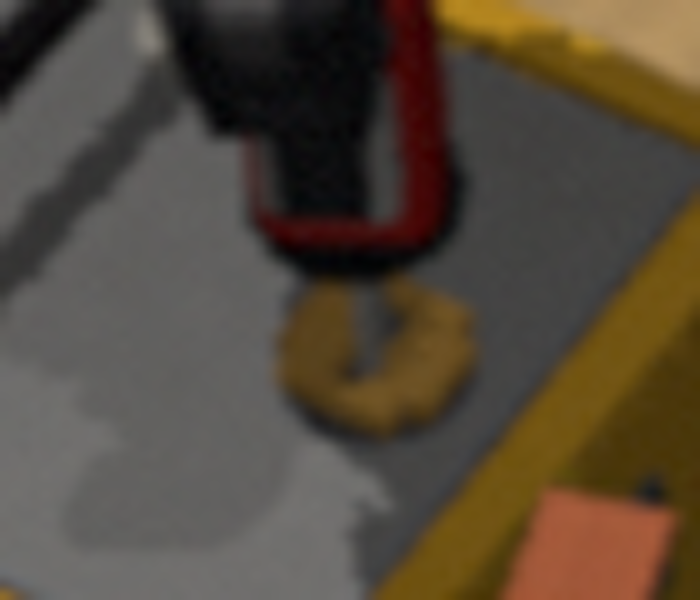

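Run:
```python
from h import *
L=[.4727,.2399]
manip.line_to([*L,.1705],down(3.68),feed=.1); print(manip.get_torque().round(2))
manip.line_to([*L,.225],feed=.12)
crop('side',[*L,.125],'pics/l_s4.png',35,30,10)
M=R.from_rotvec(manip.get_tool_rot()).as_matrix(); print(np.arctan2(M[1,0],M[0,0]),manip.get_qpos().round(2),manip.get_time_s(),manip.get_wrist_force().round(1))
```

```text
[ 0.1  -0.47 -0.28]
side crop origin 234 278
-2.602653452558199 [ 0.14  0.64 -1.07  1.76  0.62  1.12  0.98] 17.95 [-0.3 -1.3 -4.8]
```

View pics/l_s4.png

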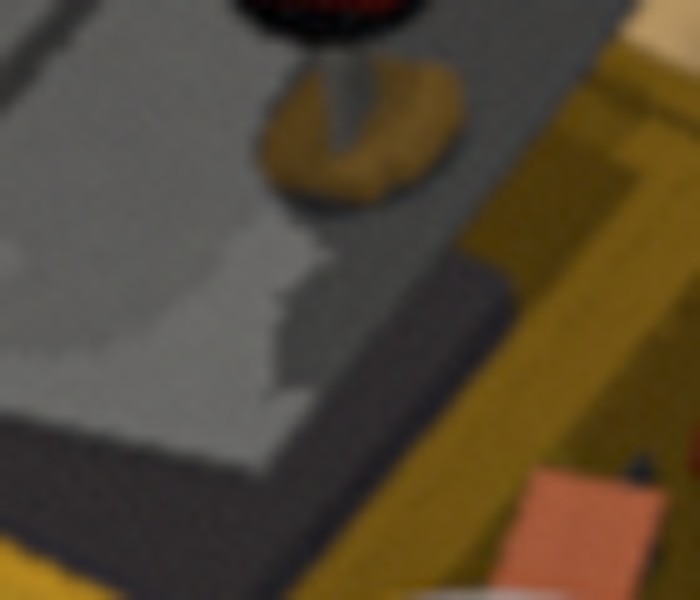

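Run:
```python
from h import *
L=[.4727,.2399]
manip.line_to([*L,.1715],feed=.08); print(manip.get_wrist_force().round(1),manip.get_torque().round(2),manip.get_position().round(4))
for y in (3.55,3.45,3.38):
    manip.line_to([*L,.1715],down(y),feed=.1); print(y,manip.get_wrist_force().round(1),manip.get_torque().round(2))
print(manip.get_time_s())
crop('side',[.5,.25,.115],'pics/l_s5.png',64,48,6)
```

```text
[ 1.3 -0.8 -5. ] [-0.23 -0.26 -0.27] [0.4734 0.2399 0.1712]
3.55 [ 1.3 -0.5 -1.7] [ 0.11 -0.17 -0.02]
3.45 [ 0.  -0.1 -1.7] [ 0.06 -0.09  0.  ]
3.38 [ 0.4  0.5 -1. ] [-0.02 -0.    0.  ]
19.55
side crop origin 190 259
```

View pics/l_s5.png

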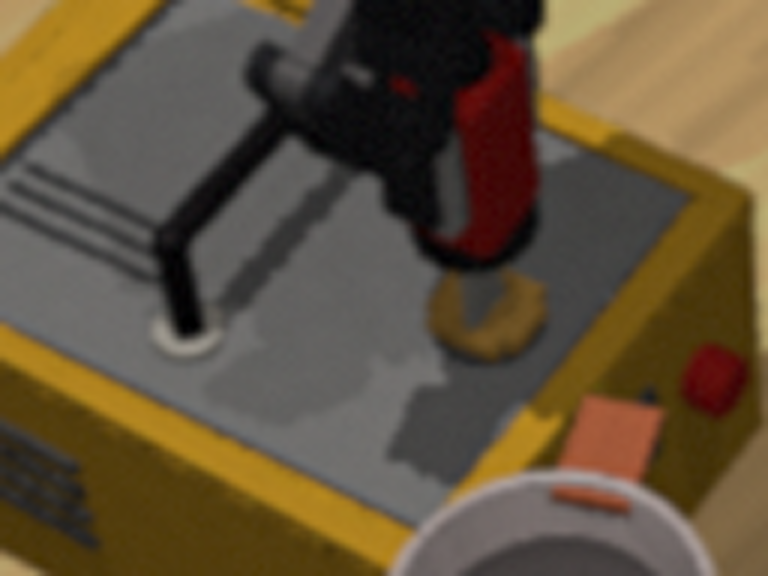

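Run:
```python
from h import *
L=[.4727,.2399]
for z in (.174,.177,.180):
    manip.line_to([*L,z],feed=.06); w=manip.get_wrist_force(); print(z,w.round(1),manip.get_torque().round(2))
if w[2]>-2:
    manip.line_to([*L,.225],feed=.15); print(manip.get_wrist_force().round(1))
    for n in('top','side'):
        save(n,f'pics/{n}_x.png')
        for t in('lock_face','handle_grip','driver'): print(n,t,[(np.round(x['centre'],1).tolist(),round(x['score'],2)) for x in models.pinpoint(n,t)][:2])
    P=manip.get_position(); print(P,proj('side',[P[0],P[1],P[2]-.0594]),proj('top',[P[0],P[1],P[2]-.0594]))
print(manip.get_time_s())
```

```text
0.174 [ 0.3  0.7 -1.2] [0.01 0.01 0.05]
0.177 [ 0.6 -0.3 -1. ] [-0.05  0.    0.03]
0.18 [-1.  -0.1 -1.5] [ 0.03 -0.01  0.03]
[-0.5 -0.  -1.8]
top lock_face []
top handle_grip [([247.6, 193.4], 0.73)]
top driver []
side lock_face [([308.4, 273.5], 0.88)]
side handle_grip [([280.6, 231.4], 0.88)]
side driver [([290.7, 268.0], 0.82), ([247.7, 319.3], 0.69)]
[0.47251725 0.23978631 0.22452796] [266.7622418  291.99171418] [199.07254963 285.74293513]
21.2
```

Run:
```python
from h import *
p=[.4856,-.0237]
manip.move_to([*p,.20],down(1.513)); manip.pause(.1)
P=manip.get_position()
rs=models  # check tip before inserting
optics.get_image('side'); r=[(np.round(x['centre'],1).tolist(),round(x['score'],2)) for x in models.pinpoint('side','driver')][:2]
print(r,P,proj('side',[P[0],P[1],P[2]-.0594]),manip.get_time_s())
manip.line_to([*p,.078],feed=.12); print(manip.get_wrist_force().round(1))
descend(p,.078,.066,lim=2.5)
```

```text
[([215.8, 361.0], 0.79)] [ 0.48596302 -0.02151541  0.2001508 ] [361.64730599 217.25735212] 22.4333
[ 0.1 -0.  -0.2]
cmd z 0.069 pos [ 0.4856 -0.0237  0.0699] w [-2.3 -0.3  6.2] t 25.85
```

Run:
```python
from h import *
p=[.4856,-.0237]
fingers.grip(.06,80); manip.line_to([*p,.17],feed=.2)
L=np.array([.4727,.2399,0]); 
im={}
for n in('top','side'):
    im[n]=save(n,f'pics/{n}_y.png')
    for t in('lock_face','handle_grip','driver','cover'): print(n,t,[(np.round(x['centre'],1).tolist(),round(x['score'],2)) for x in models.pinpoint(n,t)][:2])
print(manip.get_time_s())
import loc
a=cv2.imread('pics/top_y.png');b=cv2.imread('pics/side_y.png')
try:
    u=loc.ell(a,(185,270,225,304),(22,130,100),(40,255,255)); print('lock top',u,at_z('top',*u,.116))
except Exception as e: print(e)
v=loc.ell(b,(250,298,290,324),(10,110,90),(25,255,255)); print(v,at_z('side',*v,.116))
f,cs=loc.comp(a,(338,272,362,294),(0,0,0),(180,120,70))
x0,y0,x1,y1=160,225,240,265
for q,bx in((a,(160,225,240,265)),):
    g=cv2.resize(q[y0:y1,x0:x1],None,fx=6,fy=6,interpolation=cv2.INTER_CUBIC).max(2)
    l=cv2.connectedComponentsWithStats((g<38).astype(np.uint8)); i=1+l[2][1:,4].argmax(); pp=np.argwhere(l[1]==i)[:,::-1]
    r=cv2.minAreaRect(pp.astype(np.int32)); bp=(cv2.boxPoints(r)+.5)/6-.5+[x0,y0]; print(bp.round(1).tolist(),np.array([at_z('top',*s,.15)[:2] for s in bp]).round(4).tolist())
```

```text
top lock_face [([288.2, 205.9], 0.59)]
top handle_grip [([243.1, 192.6], 0.88)]
top driver [([242.8, 195.6], 0.41)]
top cover [([249.4, 196.6], 0.84)]
side lock_face [([305.1, 270.8], 0.81)]
side handle_grip [([277.4, 233.6], 0.91), ([276.0, 198.1], 0.55)]
side driver [([263.7, 358.1], 0.67)]
side cover [([299.5, 237.0], 0.9)]
27.4083
lock top [205.33140818 286.95661545] [0.47272055 0.23830161 0.116     ]
[270.65115992 309.71840541] [0.47325937 0.2358603  0.116     ]
[[167.4, 249.5], [225.2, 239.0], [226.7, 247.4], [168.9, 257.9]] [[0.5367, 0.302], [0.5572, 0.1999], [0.5421, 0.1966], [0.5217, 0.2985]]
```

Run:
```python
from h import *
H=np.array([.541,.249]); cy=.17
def st(s): print(s,manip.get_position().round(4),manip.get_wrist_force().round(1),manip.get_torque().round(2),round(manip.get_grip_width(),4),round(manip.get_time_s(),2))
manip.move_to([*H,.205],down(cy+np.pi/2)); manip.line_to([*H,.131],feed=.12); st('down')
fingers.grip(0,40); st('grip')
fingers.grip(0,110); st('grip2')
optics.get_image('side')
for t in('handle_grip','lock_face'): print(t,[(np.round(x['centre'],1).tolist(),round(x['score'],2)) for x in models.pinpoint('side',t)][:2])
print(proj('side',[*H,.150]))
```

```text
down [0.5416 0.249  0.1316] [0.1 0.4 0.1] [ 0.04 -0.02  0.06] 0.0598 29.26
grip [0.542  0.2491 0.1317] [ 1.5 -0.6  2. ] [-0.05 -0.35  0.16] 0.0086 29.77
grip2 [0.5419 0.2491 0.1318] [ 1.5 -1.1  5.3] [-0.2  -0.34  0.19] 0.0064 29.99
handle_grip [([280.0, 232.1], 0.66)]
lock_face [([305.8, 273.8], 0.75)]
[235.05015043 280.82950434]
```

```bash
cat >> h.py <<'E'
def st(s): print(s,manip.get_position().round(4),manip.get_wrist_force().round(1),manip.get_torque().round(2),round(manip.get_grip_width(),4),round(manip.get_time_s(),2))
def tipped(cy,th): return (R.from_euler('z',cy)*R.from_euler('y',th)*R.from_euler('z',np.pi/2)*R.from_euler('x',np.pi)).as_rotvec()
E
python3 - <<'E'
from h import *
cy=.17; B=np.array([.541,.249,.131]); Z=R.from_euler('z',cy)
r0=np.array([-.095,0,.026]); E=B-Z.apply(r0)
for th in (.03,.07,.12,.17):
    p=E+Z.apply(R.from_euler('y',th).apply(r0)); manip.line_to(p,tipped(cy,th),feed=.06); st(th)
    if abs(manip.get_wrist_force()).max()>25: break
optics.get_image('side')
for t in('handle_grip','lock_face','cover'): print(t,[(np.round(x['centre'],1).tolist(),round(x['score'],2)) for x in models.pinpoint('side',t)][:2])
lk=E+Z.apply(R.from_euler('y',.17).apply([-.165,0,.011])); print(proj('side',lk))
E
```

```text
0.03 [0.541  0.2485 0.1322] [ 0.8  0.3 -5.3] [ 0.   -0.29 -0.04] 0.0066 30.39
0.07 [0.5422 0.249  0.1363] [ 0.   1.  -4.9] [ 0.02 -0.26  0.03] 0.0064 30.64
0.12 [0.5446 0.2496 0.1414] [-0.1  0.8 -5.8] [ 0.02 -0.29  0.02] 0.0064 30.89
0.17 [0.5469 0.2499 0.1462] [-0.6 -0.1 -5.8] [ 0.03 -0.44  0.01] 0.0065 31.14
handle_grip [([271.5, 228.3], 0.74)]
lock_face [([296.5, 268.9], 0.95)]
cover [([294.1, 233.2], 0.78)]
[267.1484677  298.77085735]
```

Run:
```python
from h import *
cy=.17; B=np.array([.541,.249,.131]); Z=R.from_euler('z',cy)
r0=np.array([-.095,0,.026]); E=B-Z.apply(r0)
p=E+Z.apply(R.from_euler('y',.17).apply(r0)); d=R.from_euler('z',.162).apply([-1,0,0])
for s in (.005,.010,.015,.021):
    q=p+d*s+[0,0,.0007]; manip.line_to(q,feed=.06); st(s)
    if np.hypot(*manip.get_wrist_force()[:2])>8: break
else:
    manip.line_to(q+[0,0,.02],feed=.06); st('up'); w=manip.get_wrist_force()
    if w[2]>-12: manip.line_to(q+[0,0,.12],feed=.15); st('up2')
```

```text
0.005 [0.5411 0.2492 0.1476] [-0.3  0.5 -4.7] [ 0.1  -0.4  -0.04] 0.0066 31.59
0.01 [0.5364 0.2484 0.1474] [-0.1  0.6 -5.1] [ 0.04 -0.46 -0.  ] 0.0063 31.84
0.015 [0.5314 0.2476 0.1474] [-0.6 -0.1 -5.2] [ 0.03 -0.47 -0.01] 0.0065 32.09
0.021 [0.5255 0.2466 0.1474] [ 0.4  0.4 -5.2] [ 0.06 -0.5   0.03] 0.0066 32.34
up [0.5262 0.2468 0.168 ] [ 0.8 -0.2 -5.8] [ 0.02 -0.44  0.03] 0.0064 32.83
up2 [0.5254 0.2459 0.2662] [ 0.7  0.3 -6.9] [ 0.04 -0.34 -0.05] 0.0063 33.64
```

Run:
```python
from h import *
M=np.array([.5501,-.2433]); yaw=-.115; off=R.from_euler('z',yaw).apply([.0017,0,0])[:2]; q=M+off
manip.line_to([*q,.25],tipped(yaw,.067),feed=.25); st('over')
optics.get_image('side'); print([(t,np.round(models.pinpoint('side',t)[0]['centre'],1).tolist()) for t in('handle_grip','lock_face')])
Z=R.from_euler('z',yaw)*R.from_euler('y',.067); o=np.array([*q,.25])-Z.apply([0,0,.026])
print(proj('side',o+Z.apply([0,0,.044])),proj('side',o+Z.apply([-.07,0,.011])),proj('side',[*M,.004]))
manip.line_to([*q,.06],feed=.15); manip.line_to([*q,.042],feed=.05); st('low')
```

```text
over [ 0.5522 -0.2415  0.2502] [-0.9  0.4 -5.9] [-0.07 -0.16 -0.04] 0.0061 35.76
[('handle_grip', [101.5, 407.4]), ('lock_face', [123.6, 434.9])]
[406.63031581  99.54014618] [432.77804192 125.83970776] [398.30511383 200.81233467]
low [ 0.5515 -0.2434  0.0415] [-0.4  0.1 -5.9] [-0.06 -0.08  0.06] 0.0061 37.83
```

Run:
```python
from h import *
q=manip.get_position()[:2]; q=[.5518,-.2435]
b=manip.get_wrist_force()[2]
descend(q,.042,.030,step=.001,lim=b+2.5,feed=.03); st('touch')
```

```text
cmd z 0.037 pos [ 0.5526 -0.2435  0.0374] w [ 1.3 -0.3 -2.8] t 39.0833
touch [ 0.5526 -0.2435  0.0374] [ 1.3 -0.3 -2.8] [ 0.   -0.34  0.  ] 0.0065 39.08
```

Run:
```python
from h import *
yaw=-.115; Z=R.from_euler('z',yaw); r=np.array([-.095,0,.026]); th0=.067
B=np.array([.5518,-.2435,.037]); E=B-Z.apply(R.from_euler('y',th0).apply(r))
for th in (.057,.047,.037,.027):
    manip.line_to(E+Z.apply(R.from_euler('y',th).apply(r)),tipped(yaw,th),feed=.03); st(th)
    w=manip.get_wrist_force(); t=manip.get_torque()
    if w[2]>-.5 or t[1]>.0: break
```

```text
0.057 [ 0.5527 -0.2436  0.0373] [ 0.2 -0.2  3.7] [-0.01 -0.31  0.  ] 0.0064 39.33
```

Run:
```python
from h import *
p=manip.get_position(); manip.line_to([.5518,-.2435,.0373],feed=.03); st('relax')
fingers.grip(.012,20); fingers.grip(.05,20); st('open')
manip.line_to([.5518,-.2435,.16],feed=.12); st('up')
manip.movej([1.185,0.615,-0.013,1.423,0.008,1.103,-0.04])
manip.pause(.3)
for n in('top','side'):
    save(n,f'pics/{n}_f.png')
    for t in('cover','handle_grip','lock_face','mat','driver','rack','oil_jug','grease_jar','spanner'): print(n,t,[(np.round(x['centre'],1).tolist(),round(x['score'],2)) for x in models.pinpoint(n,t)][:2])
h=[.5501,-.2433]
print(proj('top',[*h,.052]),proj('side',[*h,.052]))
st('end')
import loc
a=cv2.imread('pics/top_f.png'); f,cs=loc.comp(a,(335,262,365,300),(0,0,0),(180,120,70)); 
u=loc.ell(a,(342,276,356,290),(0,0,0),(180,120,70)); print('drv top',u,at_z('top',*u,.115))
u=loc.ell(a,(385,170,525,340),(22,130,100),(40,255,255)); print('lock',at_z('top',*u,.025))
```

```text
relax [ 0.5515 -0.2436  0.0373] [ 0.6 -0.8  0.5] [-0.   -0.16  0.02] 0.0063 39.58
open [ 0.5518 -0.2435  0.0373] [ 0.8 -0.1 -0.6] [-0.04 -0.07 -0.02] 0.0499 40.27
up [ 0.5512 -0.2434  0.1591] [-1.   0.2 -0.6] [ 0.03 -0.07 -0.03] 0.0501 41.44
top cover [([252.4, 450.3], 0.94)]
top handle_grip [([246.2, 458.1], 0.8)]
top lock_face [([288.5, 453.5], 0.55), ([231.3, 338.6], 0.27)]
top mat [([254.8, 454.1], 0.21)]
top driver [([289.9, 448.3], 0.42)]
top rack [([281.4, 344.8], 0.78), ([351.2, 351.1], 0.73)]
top oil_jug [([348.6, 174.2], 0.77)]
top grease_jar [([229.3, 336.0], 0.78), ([254.0, 450.3], 0.21)]
top spanner [([163.9, 338.7], 0.56)]
side cover [([196.7, 396.7], 0.55)]
side handle_grip [([183.3, 396.1], 0.63)]
side lock_face [([206.7, 423.3], 0.77)]
side mat [([424.4, 287.2], 0.34)]
side driver [([261.9, 362.9], 0.62)]
side rack [([267.2, 362.3], 0.86), ([318.5, 356.6], 0.65)]
side oil_jug [([422.7, 288.3], 0.64)]
side grease_jar [([245.3, 320.0], 0.77)]
side spanner [([216.8, 271.0], 0.72)]
[458.95123465 252.77021716] [399.82100922 184.58183532]
end [ 0.2289 -0.6087  0.2313] [ 0.3 -0.1 -0. ] [ 0.03  0.   -0.02] 0.0498 44.53
drv top [348.76599503 282.4147288 ] [ 0.48518217 -0.02359609  0.115     ]
lock [ 0.71045278 -0.2331968   0.025     ]
```

Run:
```python
from loc import *
a=cv2.imread('pics/top_f.png')
x0,y0,x1,y1=380,170,525,345
g=cv2.resize(a[y0:y1,x0:x1],None,fx=6,fy=6,interpolation=cv2.INTER_CUBIC)
m=(g.max(2)>50).astype(np.uint8); m[:, :]=cv2.morphologyEx(m,cv2.MORPH_OPEN,np.ones((9,9)))
n,l,s,c=cv2.connectedComponentsWithStats(m)
i=l[int((270-y0)*6)-60:int((270-y0)*6)+60, int((450-x0)*6)]; i=np.bincount(i[i>0]).argmax()
h=cv2.convexHull(np.argwhere(l==i)[:,::-1].astype(np.int32)); q=(cv2.boxPoints(cv2.minAreaRect(h))+.5)/6-.5+[x0,y0]
w=np.array([at_z('top',*p,.016)[:2] for p in q]); print(q.round(1).tolist(),w.mean(0),np.hypot(*(w[1]-w[0])),np.hypot(*(w[2]-w[1])))
for n,u in(('top',(453.5,288.5)),('side',(423.3,206.7))): print(at_z(n,*u,.026))
M=np.array([.5501,-.2433,0]);print(proj('top',M+R.from_euler('z',-.115).apply([-.07,0,.026])))
```

```text
[[415.4, 299.9], [423.3, 206.3], [490.4, 212.0], [482.4, 305.6]] [ 0.54855214 -0.24048707] 0.19166515583386615 0.13740047923317064
[ 0.48133446 -0.23796143  0.026     ]
[ 0.4814069  -0.24057287  0.026     ]
[452.15374934 288.86785435]
```

```bash
python3 -c "
from workcell import manip
print(manip.hand_in(), manip.get_time_s())"
```

```text
the job is handed in; nothing more can be done
the job is handed in; nothing more can be done
```

The job is handed in at about 45 s: lock open, cover lying handle up about 3 mm from the mat's centre, driver back in its rack, and the jug, jar and spanner not touched. One slip: the jammed blade lifted the cover's near end about 55 mm (roughly 0.33 rad, so possibly past the 0.3 rad tip limit, at about 5 N), and I lowered it back and freed the blade before going on.

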